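Draw the rolling pin out from under the sliding caddy and hold it

TASK

The rolling pin lies in the bottom of the two-tier utensil tray, partly under the sliding upper caddy. Slide the caddy all the way to one end of the tray and leave it there, then take the pin by its uncovered part, tilt it and draw it slantwise out through the opening without forcing it against the tray. Finish while still holding the pin: level, in the air about 10 cm above the middle of the marble pastry slab, touching nothing but the gripper, with everything else left where it was.

Things in the scene. Friction and masses are not known exactly. Their poses are not given: they have to be found in the camera images.
- tray: Wooden two-tier utensil tray, fixed, 192 mm wide (its x) by 316 mm long (its y), left or right in front of the robot. Origin: centre of its underside on the worktop; x away from the robot, y along its length, z up. Floor 5 mm thick, long walls 8 mm thick and 65 mm high. A 39 mm high partition divides it lengthwise into a wide front lane (with the pin) and a narrow rear lane (fixed wooden spoon).
- tray_lane (a point): Centre of the wide lane's floor, 5 mm above the worktop. The lane is clear 62 mm to either side (tray's x) and 150 mm each way along the tray's y, to the two end walls: 8 mm thick, 39 mm high, with 65 mm shoulders in the outer corners. Two V cradles (at 35 mm each way along y, 8 mm long, 36 mm wide) carry the pin 10 mm above the floor; they reach 22 mm above the worktop.
- caddy (a joint): Slide of the upper caddy along the tray's y, m: 0 in the middle, +0.07 and -0.07 at its two stops; starts near the middle. Takes 2 to 3 N, stays where left, cannot be lifted off. An open box 160 mm long (along y), as wide as the tray; underside 65 mm (60 mm clear above the tray's floor), rim 97 mm above the worktop. At either stop it leaves an opening 140 mm long at the tray's other end.
- caddy_grip (a point): Middle of the top edge of the caddy's raised grip, 125 mm above the worktop: an upright board across the middle of the caddy, 80 mm wide (tray's x), 12 mm thick (tray's y), 28 mm above the rim, to be pinched from above or pushed. Fixed in the caddy: a cork and a wooden knob, 10 mm above its rim and 25 mm or more clear of the grip's faces, and two teaspoons below the rim.
- rolling_pin: Loose tapered wooden rolling pin, about 0.12 kg, 270 mm long, 30 mm in diameter over its middle 100 mm, 27 mm at 35 mm from each end, 24 mm at the ends. Origin: its centre, on its axis; its y axis runs along its length. It lies in its two cradles along the wide lane (axis 30 mm above the worktop), its centre within 12 mm of the lane's middle.
- pin_end_a (a point): Centre of the pin's end face on its +y side, 135 mm from the origin.
- pin_end_b (a point): Centre of the pin's end face on its -y side, 135 mm from the origin.
- slab: Marble pastry slab, fixed, 200 mm (its x, away from the robot) by 240 mm (its y), 18 mm thick, lying beside the tray on the other side of the robot's middle. Origin: centre of its underside.
- cutter: Loose thin steel ring (pastry cutter), 56 mm across, 38 mm high, standing on the rear part of the slab; bystander. Origin: centre of its underside.
- salt_shaker: Loose salt shaker, 44 mm across, 90 mm high, behind the slab and tray; bystander. Origin: centre of its underside.
- spice: Loose spice jar with a red cap, 45 mm across, 106 mm high, behind the slab and tray; bystander. Origin: centre of its underside.

How it is judged:
By the outcome, as a careful person would: the job done as asked, in the order asked, and still so for the second after the job is handed in, while the arm keeps its last pose, push and grip.
It also fails if it takes over 51 s, if anything falls off the work surface, if the arm or the gripper's body presses on something with over 40 N, if the wrist force passes 120 N, or if a joint passes its speed limit or range.

ROBOT

A 6-joint arm with a two-finger parallel gripper is mounted at the origin on the work surface; the furniture and walls round the work are solid. World frame = base frame: x ahead of the robot, y to its left, z up, the work surface at z = 0. Lengths are in mm, angles in rad, forces in N, time in s.
With the tool pointing down it reaches from about 275 to 850 mm from the base axis. Payload 19 kg.
Tool frame: the origin (TCP) lies at the very end of the fingers, on their centre line; the grasp point (between the pads) lies 19 mm behind it (robot.hold_point_z is the distance from the TCP to the grasp point, in mm); z points along the fingers, y is the line along which they close (so a half turn about z gives the same grasp; the last joint's range is limited). The gripper opens to 85 mm and grips with 20 to 120 N. Pads are 22 mm wide; open, the fingers measure 114 mm over their backs; the gripper's body (76 mm by 85 mm) begins 54 mm behind the grasp point. The pads swing forward as they close: fully open they stand 13 mm farther back than shut.
Start: joints at [-1.475, 0.15, 1.437, -0, 1.554, -0.134], TCP at [130.951, -559.859, 231.267] pointing down, gripper open.
Joint ranges: [-2.8, 2.8], [-0.68, 2.1], [0.12, 2.68], [-1.39, 4.53], [0.16, 2.79], [-2.81, 2.81]. Speed limits (rad/s): [1.89, 1.89, 2.22, 3.01, 3.01, 3.01].

INTERFACE

Orientations are given as [roll, pitch, yaw] about the fixed x, y, z axes, in that order (R = Rz(yaw) Ry(pitch) Rx(roll)).
In Python, from workcell import robot, snapshot, camera_model, finder gives the robot as it stands.
- The arm moves only by the tool move_arm, never from a script. Its argument "steps" is a list of rows, each a list of 7 numbers: the turn, a rotation vector about the tool's x, y, z in degrees, then the shift along the tool's x, y, z in mm, then the finger opening in mm, from 0 to 85.4. In form: [[rx, ry, rz, x, y, z, claw], ...]. A call has exactly 5 rows; each row is the pose to reach, as a shift and turn from the pose commanded when the call began, along the tool's axes at that moment; what a row does not reach only later rows make up. A row lasts 1/10 s, in which the tool goes at most 50 mm and 8.59 degrees, less where a joint would pass 70% of its speed; a pose out of reach is approached as far as the arm can. A call with a gripper value outside its range is refused whole. The fingers move at their own pace and stop on an object; "newtons" is the grip in N (left out, the last holds). Time passes only in rows, so rows that repeat a pose let the fingers close, or fill a call up. It gives the time, the measured TCP pose, the force, the opening and the grip force at its end, in the units of the state.
- robot.state(): the state, without advancing time (a new reading comes with each control period).
- snapshot(name): name is "side" or "top"; returns the picture (400x640x3 uint8, blue, green, red); there is no depth.
- camera_model(name): a dict with "intrinsics" (3x3 intrinsics, pixels), "R" (3x3) and "t" (3): a world point X has camera coordinates R X + t. Camera axes: x right, y down, z forward; pixel columns grow to the right and rows downward; lengths in mm; the calibration is good to about 2 mm. A picture is of the moment at which its call begins. camera_model takes no time and is no camera call.
- robot.close_job(): hands the job in; it is judged then, once.
Trained networks look in the newest picture that a camera, given by its name, has taken for a name from the list of things; names that differ only in an ending like _2 or _b are one class to them, and where a whole thing is asked for, a point or a joint stands for the part that bears it (a point fixed in the world has none). Each returns a list of dicts, best first, with "confidence" (0 to 1); they miss things now and then, are a little off and sometimes report something else, mostly with a low value. They report only what shows in the picture. A call takes as long as a camera call.
- finder.recognise(camera, thing): "uv" ([column, row] in pixels, amid what is visible of it).
The state is a dict: "clock": time; "q": joint angles; "qvel": joint speeds; "effort": joint torques, N m; "tool_pos": TCP position; "tcp_rot": TCP orientation; "force": force on the tool from outside, world axes, zero at the start; "moment": the same for the moment, N m; "opening": finger opening in mm; "grip_force": force on a finger pad.
Only numpy, scipy, OpenCV 4.12 (cv2) and the standard library are available. Lean on these libraries where they do the work, as an engineer would, in place of code of your own. Each camera call takes 0.05 s, during which the arm holds its last target. There are 200 camera calls.

## Working session

There is one attempt and no reset: what is moved stays moved. The work goes in short steps, Python scripts to look and compute and a tool call to move; the robot and the scene stay as the last step left them, time stands still between calls to the robot, and variables do not carry over. Pictures are saved under pics/ and viewed, at most 10 in all, crops included, and the job is handed in when it is done.

Besides the shell and the picture viewer there is one more tool, called after "Emit:" as name(argument=value, ...), one argument or row to a line, values as JSON. move_arm: Moves the arm, as the interface text tells. Its arguments: {"type":"object","properties":{"steps":{"type":"array","items":{"type":"array","items":{"type":"number"}}},"newtons":{"type":"number"}},"required":["steps"]}

```bash
mkdir -p pics; ls
python3 - <<'E'
from workcell import robot, snapshot, camera_model, finder
import cv2,numpy as np
for c in("top","side"):
    im=snapshot(c);cv2.imwrite(f"pics/{c}0.png",im)
    m=camera_model(c);R=np.array(m["R"]);print(c,np.round(-R.T@np.array(m["t"])),np.round(R,2).tolist(),m["intrinsics"])
    for n in["tray","caddy","caddy_grip","rolling_pin","slab","cutter","salt_shaker","spice","pin_end_a","tray_lane"]:
        try: print(n,[(np.round(d["uv"]).tolist(),round(d["confidence"],2)) for d in finder.recognise(c,n)][:3])
        except Exception as e: print(n,e)
print(robot.state())
E
```

```text
pics
top [ 462.   -3. 1257.] [[0.01, -1.0, 0.02], [-1.0, -0.01, -0.06], [0.06, -0.02, -1.0]] [[384.22316394   0.         321.70553059]
 [  0.         384.22316394 197.88590702]
 [  0.           0.           1.        ]]
tray [([258.0, 210.0], 0.59)]
caddy [([261.0, 210.0], 0.58)]
caddy_grip [([254.0, 210.0], 0.93), ([362.0, 196.0], 0.4)]
rolling_pin [([288.0, 219.0], 0.67)]
slab [([367.0, 219.0], 0.85), ([292.0, 217.0], 0.74)]
cutter [([266.0, 161.0], 0.55)]
salt_shaker [([370.0, 163.0], 0.6)]
spice [([266.0, 162.0], 0.74)]
pin_end_a [([288.0, 221.0], 0.52)]
tray_lane [([257.0, 212.0], 0.91), ([267.0, 162.0], 0.6), ([367.0, 165.0], 0.35)]
side [ 403. -754.  727.] [[0.99, -0.17, -0.01], [-0.11, -0.62, -0.77], [0.12, 0.76, -0.63]] [[421.42541486   0.         318.31509741]
 [  0.         421.42541486 195.56060486]
 [  0.           0.           1.        ]]
tray [([302.0, 185.0], 0.56)]
caddy [([294.0, 164.0], 0.72)]
caddy_grip [([299.0, 163.0], 0.73)]
rolling_pin [([295.0, 198.0], 0.56)]
slab [([303.0, 290.0], 0.67)]
cutter [([330.0, 248.0], 0.86)]
salt_shaker [([386.0, 262.0], 0.74)]
spice [([356.0, 168.0], 0.76)]
pin_end_a [([295.0, 196.0], 0.69), ([384.0, 262.0], 0.59)]
tray_lane [([303.0, 184.0], 0.73)]
{'clock': 1.1, 'q': array([-1.47498400e+00,  1.50451037e-01,  1.43739114e+00, -1.78359069e-05,
        1.55378007e+00, -1.34019425e-01]), 'qvel': array([-7.88261801e-04, -1.52212659e-03, -1.73402818e-03, -4.15796738e-04,
        2.86308240e-03,  5.00987230e-05]), 'effort': array([-2.58108375e-03, -7.12812209e+01, -5.71058786e+01, -4.72439588e-04,
        1.41220826e-03,  2.92097802e-06]), 'tool_pos': array([ 130.95470478, -559.86394228,  231.29888069]), 'tcp_rot': array([-3.14156095e+00,  1.37200096e-05,  2.29832057e-01]), 'force': array([-1.68257277, -0.18327441,  0.04299216]), 'moment': array([-0.04611406, -0.00106006, -0.01668673]), 'grip_force': 0.0, 'opening': 85.39714330816973}
```

Run:
```python
import cv2
a=cv2.imread("pics/top0.png")[110:290,190:430];cv2.imwrite("pics/t0c.png",cv2.resize(a,None,fx=3.3,fy=3.3,interpolation=2))
a=cv2.imread("pics/side0.png")[100:370,180:500];cv2.imwrite("pics/s0c.png",cv2.resize(a,None,fx=2.2,fy=2.2,interpolation=2))
```

```text
(no output)
```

View pics/t0c.png

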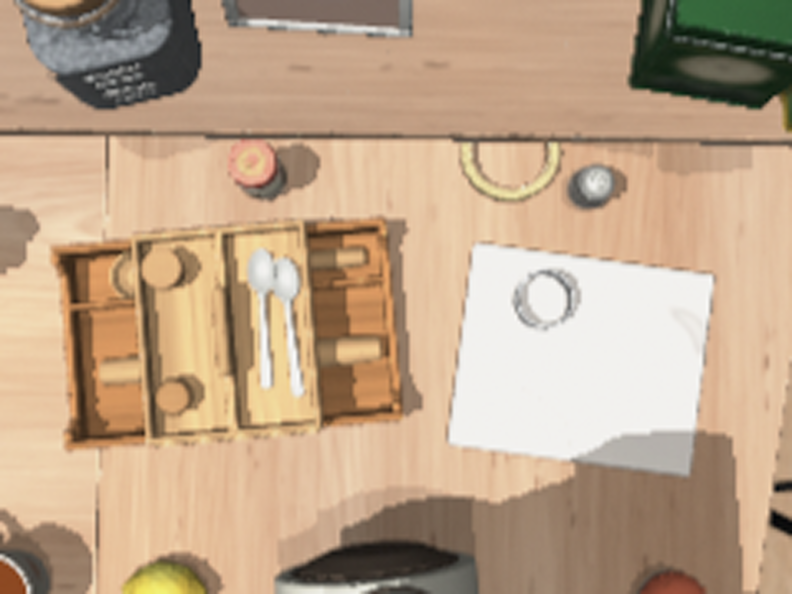

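View pics/s0c.png

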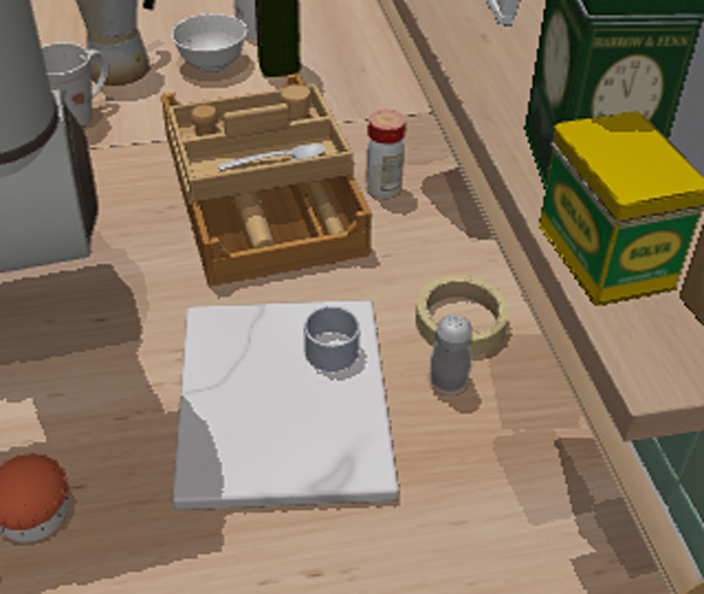

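The top view shows the tray on the left (crop corners at (55,247), (385,220), (402,412) and (68,447)), with the pin in the near lane (ends at about (102,370) and (385,349)). The caddy is near the middle. The slab is on the right with the ring on its rear part, and the spice jar and salt shaker stand behind. The side view agrees.

```bash
cat > h.py <<'E'
import numpy as np
from workcell import robot, snapshot, camera_model, finder
from scipy.optimize import least_squares
from scipy.spatial.transform import Rotation as Ro
def proj(c,X):
    m=camera_model(c);p=(np.array(m["R"])@np.atleast_2d(X).T).T+np.array(m["t"]);p=p@np.array(m["intrinsics"]).T
    return p[:,:2]/p[:,2:]
def ray(c,uv,z):
    m=camera_model(c);R=np.array(m["R"]);C=-R.T@np.array(m["t"])
    d=R.T@np.linalg.solve(np.array(m["intrinsics"]),[*uv,1]);return C+d*(z-C[2])/d[2]
T=lambda p:np.array(p)/3.3+[190,110]
S=lambda p:np.array(p)/2.2+[180,100]
def W(p,L): # pose x,y,yaw
    c,s=np.cos(p[2]),np.sin(p[2]);L=np.atleast_2d(L).astype(float);return np.c_[p[0]+c*L[:,0]-s*L[:,1],p[1]+s*L[:,0]+c*L[:,1],L[:,2]]
def fit(obs,x0):
    f=lambda p:np.concatenate([(proj(c,W(p,l))[0]-uv) for c,l,uv in obs]);r=least_squares(f,x0,loss="soft_l1",x_scale=[100,100,.1]);return r.x,np.round(r.fun.reshape(-1,2),1).tolist()
E
python3 - <<'E'
from h import *
tr=[("top",(96,158,65),T((53,247))),("top",(96,-158,65),T((386,219))),("top",(-96,-158,65),T((402,415))),("top",(-96,158,65),T((68,449))),
("side",(-96,-158,0),S((212,282))),("side",(96,-158,0),S((370,250)))]
p,r=fit(tr,[480,200,0]);print("tray",p,r)
cd=[("top",(96,80,97),T((133,238))),("top",(96,-80,97),T((302,222))),("top",(-96,-80,97),T((320,430))),("top",(-96,80,97),T((150,440)))]
q,r=fit(cd,[480,200,0]);print("caddy",q,r)
sl=[("top",(100,120,18),T((472,242))),("top",(100,-120,18),T((713,273))),("top",(-100,-120,18),T((690,474))),("top",(-100,120,18),T((449,442)))]
q,r=fit(sl,[480,-200,0]);print("slab",q,r)
for uv,z in(((385,349),28),((102,370),28),((226,358),125)):
    X=ray("top",T(uv),z);d=X-[p[0],p[1],0];c,s=np.cos(p[2]),np.sin(p[2]);print(X,"in tray",c*d[0]+s*d[1],-s*d[0]+c*d[1])
for n,z in(("cutter",38),("salt_shaker",90),("spice",106)):
    print(n,[ray("side",d["uv"],z/2) for d in finder.recognise("side",n)[:1]])
E
```

```text
tray [4.93659573e+02 1.72984013e+02 1.10031446e-01] [[-1.3, -0.5], [-0.7, -1.9], [0.5, 0.2], [-0.8, 0.3], [-1.2, 2.5], [0.5, 2.2]]
caddy [4.90899425e+02 1.67742245e+02 9.87871006e-02] [[-0.7, -0.7], [1.0, -0.4], [0.8, 0.0], [-1.1, 1.8]]
slab [ 4.72436572e+02 -1.67064349e+02 -1.16254226e-01] [[0.0, -0.4], [0.3, -0.4], [0.3, 0.3], [-0.7, 0.6]]
[478.38179292  24.43419825  28.        ] in tray -31.497579512083206 -145.97383517232913
[455.3581919  296.60405452  28.        ] in tray -24.495097276791824 127.0783248798085
[467.61235134 163.46784887 125.        ] in tray -26.93467086445938 -6.598382734241527
cutter [array([534.67802768, -94.89025896,  19.        ])]
salt_shaker [array([ 639.2627398 , -178.86675458,   45.        ])]
spice [array([654.23067064, 155.19304261,  53.        ])]
```

```bash
cat >> h.py <<'E'
def cmd(pos,R):
    s=robot.state();R0=Ro.from_euler("xyz",s["tcp_rot"]);d=R0.inv()
    print("turn",np.round((d*R).as_rotvec(degrees=True),1),"shift",np.round(d.apply(np.array(pos)-s["tool_pos"]),1),"clock",s["clock"])
down=lambda yaw:Ro.from_euler("xyz",[np.pi,0,yaw])
E
python3 - <<'E'
from h import *
cmd((490,166,200),down(.105))
E
```

```text
turn [-0.  -0.   7.1] shift [ 514.9 -625.    31.3] clock 1.25
```

Emit:
move_arm(
  steps=[
    [0,0,7,515,-625,0,50],
    [0,0,7,515,-625,0,50],
    [0,0,7,515,-625,0,50],
    [0,0,7,515,-625,0,50],
    [0,0,7,515,-625,0,50],
  ],
)

```text
clock: 1.75
tool_pos: [242.2, -333.9, 231.3]
tcp_rot: [3.141, -0.0, 0.107]
force: [1.0, -0.2, 0.5]
opening: 50.0
grip_force: 0.0
```

Run:
```python
from h import *
print(robot.state()["tool_pos"],robot.state()["tcp_rot"]);cmd((490,166,160),down(.105))
```

```text
[ 242.15278511 -333.93973608  231.30332296] [ 3.14134407e+00 -2.73833739e-04  1.07041033e-01]
turn [ 0.  -0.   0.1] shift [ 299.8 -470.6   71.3] clock 1.75
```

Emit:
move_arm(
  steps=[
    [0,0,0,300,-471,20,50],
    [0,0,0,300,-471,20,50],
    [0,0,0,300,-471,20,50],
    [0,0,0,300,-471,20,50],
    [0,0,0,300,-471,20,50],
  ],
)

```text
clock: 2.25
tool_pos: [351.9, -112.5, 222.8]
tcp_rot: [3.141, -0.001, 0.107]
force: [1.4, -0.3, -0.5]
opening: 50.2
grip_force: 0.0
```

Run:
```python
from h import *
cmd((490,166,145),down(.105))
```

```text
turn [ 0.  -0.1  0.1] shift [ 167.1 -262.2   77.8] clock 2.25
```

Emit:
move_arm(
  steps=[
    [0,0,0,167,-262,75,50],
    [0,0,0,167,-262,75,50],
    [0,0,0,167,-262,75,50],
    [0,0,0,167,-262,75,50],
    [0,0,0,167,-262,75,50],
  ],
)

```text
clock: 2.75
tool_pos: [459.8, 105.4, 163.6]
tcp_rot: [3.142, -0.001, 0.108]
force: [1.4, -1.1, 1.5]
opening: 50.1
grip_force: 0.0
```

Run:
```python
from h import *
cmd((490,166,104),down(.105))
import cv2
a=snapshot("side")[100:260,220:440];cv2.imwrite("pics/s1.png",cv2.resize(a,None,fx=3.5,fy=3.5))
```

```text
turn [ 0.  -0.1  0.2] shift [ 36.5 -56.9  59.6] clock 2.75
```

View pics/s1.png

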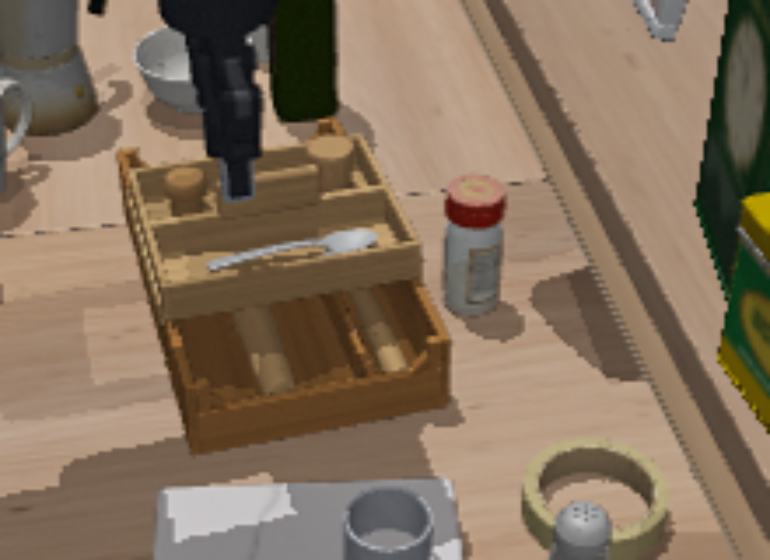

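The fingers are above and short of the grip board. The board's top edge spans crop (220,190) to (317,168), centre about (268,178).

Run:
```python
from h import *
print(ray("side",np.array((268,178))/3.5+[220,100],125), proj("side",[[490,166,125]]))
```

```text
[494.36571452 160.82810022 125.        ] [[294.64934541 149.94602499]]
```

Emit:
move_arm(
  steps=[
    [0,0,0,36,-57,10,50],
    [0,0,0,36,-57,10,50],
    [0,0,0,36,-57,10,50],
    [0,0,0,36,-57,10,50],
    [0,0,0,36,-57,10,50],
  ],
)

```text
clock: 3.3
tool_pos: [488.8, 162.9, 154.1]
tcp_rot: [3.141, -0.0, 0.107]
force: [0.1, 0.3, 0.1]
opening: 50.0
grip_force: 0.0
```

Run:
```python
from h import *
cmd((490,166,104),down(.105))
```

```text
turn [ 0.  -0.   0.1] shift [ 1.5 -3.  50.1] clock 3.3
```

Down over the board, then pinch gently.

Emit:
move_arm(
  steps=[
    [0,0,0,2,0,25,50],
    [0,0,0,2,0,49,50],
    [0,0,0,2,0,49,50],
    [0,0,0,2,0,49,30],
    [0,0,0,2,0,49,20],
  ],
  newtons=20,
)

```text
clock: 3.8
tool_pos: [491.6, 163.7, 106.5]
tcp_rot: [-3.141, -0.002, 0.107]
force: [-1.4, 5.5, 2.4]
opening: 21.9
grip_force: 1.5
```

Emit:
move_arm(
  steps=[
    [0,0,0,0,0,0,5],
    [0,0,0,0,0,0,5],
    [0,0,0,0,0,0,5],
    [0,0,0,0,0,0,5],
    [0,0,0,0,0,0,5],
  ],
)

```text
clock: 4.3
tool_pos: [491.6, 164.0, 106.4]
tcp_rot: [-3.141, -0.002, 0.107]
force: [-1.9, 0.1, 8.5]
opening: 11.4
grip_force: 23.2
```

Emit:
move_arm(
  steps=[
    [0,0,0,0,-12,0,5],
    [0,0,0,0,-24,0,5],
    [0,0,0,0,-36,0,5],
    [0,0,0,0,-48,0,5],
    [0,0,0,0,-60,0,5],
  ],
)

```text
clock: 4.8
tool_pos: [485.5, 224.0, 106.4]
tcp_rot: [-3.142, -0.003, 0.107]
force: [3.7, -2.0, 5.8]
opening: 11.8
grip_force: 22.9
```

Emit:
move_arm(
  steps=[
    [0,0,0,0,-2,0,5],
    [0,0,0,0,-4,0,5],
    [0,0,0,0,-6,0,5],
    [0,0,0,0,-6,0,5],
    [0,0,0,0,-6,0,5],
  ],
)

```text
clock: 5.3
tool_pos: [484.9, 229.9, 106.5]
tcp_rot: [-3.141, -0.003, 0.108]
force: [2.2, 2.0, 6.6]
opening: 11.6
grip_force: 23.1
```

Emit:
move_arm(
  steps=[
    [0,0,0,0,-2,0,5],
    [0,0,0,0,-4,0,5],
    [0,0,0,0,-4,0,5],
    [0,0,0,0,-4,0,5],
    [0,0,0,0,-4,0,5],
  ],
)

```text
clock: 5.8
tool_pos: [484.5, 233.8, 106.5]
tcp_rot: [-3.141, -0.003, 0.107]
force: [3.1, 0.5, 7.7]
opening: 11.5
grip_force: 23.1
```

Emit:
move_arm(
  steps=[
    [0,0,0,0,-1,0,5],
    [0,0,0,0,-2,0,5],
    [0,0,0,0,-3,0,5],
    [0,0,0,0,-4,0,5],
    [0,0,0,0,-4,0,5],
  ],
)

```text
clock: 6.3
tool_pos: [484.2, 237.6, 106.5]
tcp_rot: [-3.141, -0.003, 0.107]
force: [4.2, -0.6, 7.0]
opening: 11.5
grip_force: 23.1
```

Emit:
move_arm(
  steps=[
    [0,0,0,0,-1,0,5],
    [0,0,0,0,-2,0,5],
    [0,0,0,0,-3,0,5],
    [0,0,0,0,-3,0,5],
    [0,0,0,0,-3,0,5],
  ],
)

```text
clock: 6.8
tool_pos: [483.8, 240.6, 106.5]
tcp_rot: [-3.141, -0.003, 0.107]
force: [4.3, -0.2, 6.3]
opening: 11.8
grip_force: 23.1
```

Emit:
move_arm(
  steps=[
    [0,0,0,0,-1,0,5],
    [0,0,0,0,-2,0,5],
    [0,0,0,0,-3,0,5],
    [0,0,0,0,-3,0,5],
    [0,0,0,0,-3,0,5],
  ],
)

```text
clock: 7.3
tool_pos: [483.6, 243.0, 106.4]
tcp_rot: [3.141, -0.003, 0.107]
force: [4.3, -6.1, 7.5]
opening: 11.4
grip_force: 23.2
```

Emit:
move_arm(
  steps=[
    [0,0,0,0,-1,0,5],
    [0,0,0,0,-2,0,5],
    [0,0,0,0,-2,0,5],
    [0,0,0,0,-2,0,5],
    [0,0,0,0,-2,0,5],
  ],
)

```text
clock: 7.8
tool_pos: [483.6, 243.2, 106.4]
tcp_rot: [3.138, -0.003, 0.107]
force: [4.2, -24.3, 12.1]
opening: 11.3
grip_force: 23.9
```

Run:
```python
from h import *
import cv2
a=snapshot("side")[100:260,220:440];cv2.imwrite("pics/s2.png",cv2.resize(a,None,fx=3.5,fy=3.5))
```

```text
(no output)
```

View pics/s2.png

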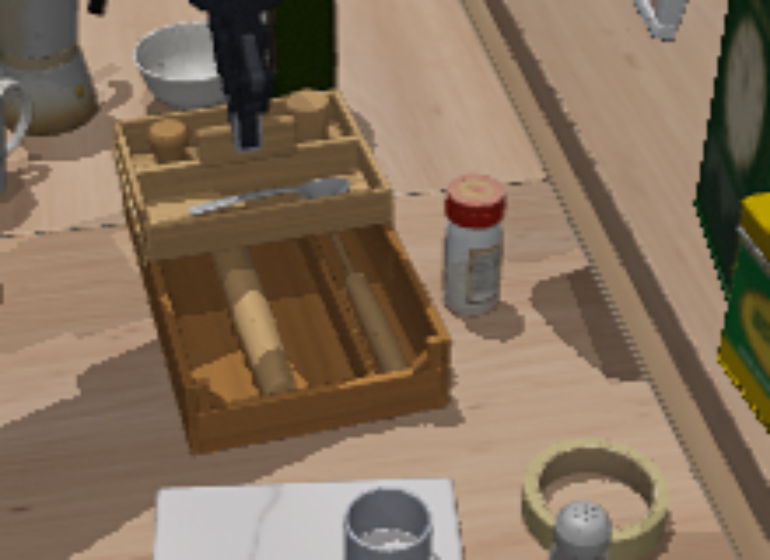

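The caddy is at its stop: force rose to 24 N and the tray's right half is open, with the pin running from crop (235,250) to (275,390). Releasing and rising.

Emit:
move_arm(
  steps=[
    [0,0,0,0,0,0,35],
    [0,0,0,0,0,0,35],
    [0,0,0,0,0,0,35],
    [0,0,0,0,0,-30,35],
    [0,0,0,0,0,-80,35],
  ],
)

```text
clock: 8.35
tool_pos: [480.7, 245.1, 183.2]
tcp_rot: [3.141, 0.006, 0.108]
force: [1.4, 0.6, 0.6]
opening: 35.3
grip_force: 0.0
```

Emit:
move_arm(
  steps=[
    [0,0,-8,0,10,-50,60],
    [0,0,-16,0,20,-50,60],
    [0,0,-25,0,30,-50,60],
    [0,0,-33,0,60,-50,60],
    [0,0,-42,0,90,-50,60],
  ],
)

```text
clock: 8.85
tool_pos: [491.6, 155.6, 234.9]
tcp_rot: [-3.141, -0.0, 0.841]
force: [1.2, 0.2, -0.1]
opening: 60.0
grip_force: 0.0
```

Run:
```python
from h import *
import cv2
cmd((474,91,220),down(.107+np.pi/2))
im=snapshot("top");cv2.imwrite("pics/top1.png",im);im=im[140:270,190:350];cv2.imwrite("pics/t1.png",cv2.resize(im,None,fx=4.5,fy=4.5,interpolation=2))
```

```text
turn [ -0.   -0.  -47.9] shift [-59.9  29.9  14.9] clock 8.85
```

View pics/t1.png

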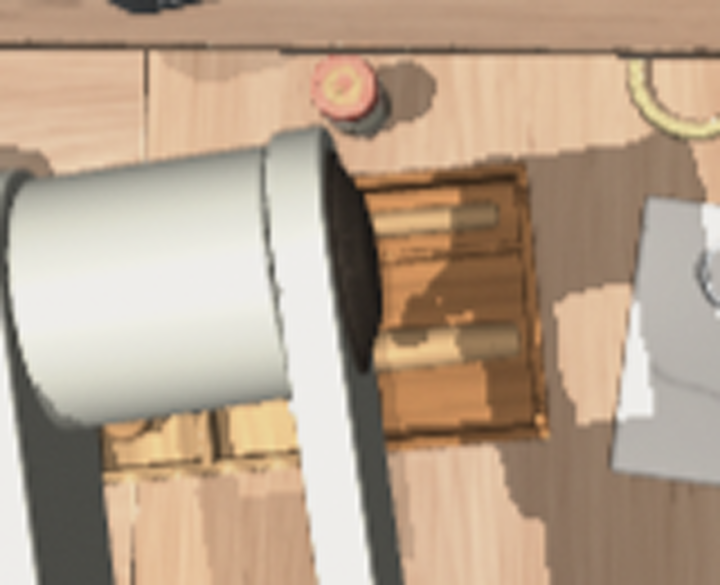

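The arm covers the caddy. The pin's free end shows at crop (518,337), with its axis also passing (380,349).

Run:
```python
from h import *
P=lambda p:np.array(p)/4.5+[190,140]
p=(492,173,.107);c,s=np.cos(.107),np.sin(.107)
for uv,z in (((518,337),30),((380,349),35),((546,437),65),((525,162),65)):
    X=ray("top",P(uv),z);d=X-[492,173,0];print(X,c*d[0]+s*d[1],-s*d[0]+c*d[1])
U=lambda p:np.array(p)/3.5+[220,100]
print("side")
for uv,z in (((280,389),30),((228,262),30)):
    X=ray("side",U(uv),z);d=X-[492,173,0];print(X,c*d[0]+s*d[1],-s*d[0]+c*d[1])
```

```text
[481.07044896  29.38158858  30.        ] -26.204908176014015 -141.6298202062677
[471.53707996 126.29613191  35.        ] -25.33367540591091 -44.25140994233012
[412.16312944   8.38892151  65.        ] -96.96007562778183 -155.1434071988461
[601.67005266  25.15517442  65.        ] 93.25361763105352 -158.71161173464364
side
[482.37362729  32.86800245  30.        ] -24.536847920222165 -138.30251943993662
[462.11730972 191.11086583  30.        ] -27.77762296940992 21.198639148205636
```

Emit:
move_arm(
  steps=[
    [0,0,-8,-12,6,3,60],
    [0,0,-16,-24,12,6,60],
    [0,0,-25,-36,18,9,60],
    [0,0,-33,-48,24,12,60],
    [0,0,-42,-60,30,15,60],
  ],
)

```text
clock: 9.4
tool_pos: [473.4, 91.1, 219.8]
tcp_rot: [-3.142, -0.0, 1.566]
force: [0.2, -0.2, 0.3]
opening: 60.1
grip_force: 0.0
```

Emit:
move_arm(
  steps=[
    [0,0,-6.4,0,1,20,60],
    [0,0,-6.4,0,1,50,60],
    [0,0,-6.4,0,1,80,60],
    [0,0,-6.4,0,1,100,60],
    [0,0,-6.4,0,1,100,60],
  ],
)

```text
clock: 9.9
tool_pos: [473.3, 91.5, 117.6]
tcp_rot: [-3.137, -0.001, 1.671]
force: [0.1, 0.3, 0.1]
opening: 59.9
grip_force: 0.0
```

Run:
```python
from h import *
import cv2
cmd((474.7,90.7,13),down(.107+np.pi/2))
im=snapshot("side")[100:260,220:440];cv2.imwrite("pics/s3.png",cv2.resize(im,None,fx=3.5,fy=3.5))
```

```text
turn [-0.2 -0.  -0.4] shift [ -1.    1.7 104.6] clock 9.9
```

View pics/s3.png

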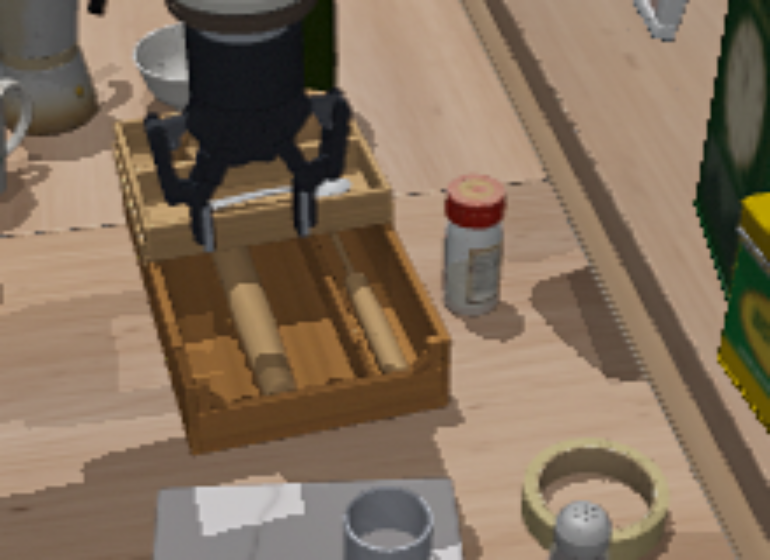

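The fingers straddle the pin's line (tips at crop (205,245) and (305,232)). Descending.

Emit:
move_arm(
  steps=[
    [0,0,-0.4,-1,1.5,25,50],
    [0,0,-0.4,-1,1.5,50,50],
    [0,0,-0.4,-1,1.5,75,50],
    [0,0,-0.4,-1,1.5,90,50],
    [0,0,-0.4,-1,1.5,90,50],
  ],
)

```text
clock: 10.45
tool_pos: [476.1, 90.6, 29.6]
tcp_rot: [-3.14, -0.0, 1.678]
force: [-0.9, 0.5, 0.2]
opening: 50.3
grip_force: 0.0
```

Emit:
move_arm(
  steps=[
    [0,0,0,0,0,7,50],
    [0,0,0,0,0,14,50],
    [0,0,0,0,0,14,45],
    [0,0,0,0,0,14,40],
    [0,0,0,0,0,14,36],
  ],
  newtons=20,
)

```text
clock: 10.95
tool_pos: [476.5, 90.5, 16.3]
tcp_rot: [3.141, -0.0, 1.678]
force: [0.4, -0.0, -0.1]
opening: 36.3
grip_force: 0.0
```

Emit:
move_arm(
  steps=[
    [0,0,0,0,0,3,36],
    [0,0,0,0,0,3,33],
    [0,0,0,0,0,3,30],
    [0,0,0,0,0,3,26],
    [0,0,0,0,0,3,22],
  ],
)

```text
clock: 11.45
tool_pos: [476.2, 90.5, 12.9]
tcp_rot: [-3.141, -0.0, 1.678]
force: [-2.8, -0.9, 1.7]
opening: 28.0
grip_force: 19.6
```

Emit:
move_arm(
  steps=[
    [0,0,0,0,0,3,15],
    [0,0,0,0,0,3,15],
    [0,0,0,0,0,3,15],
    [0,0,0,0,0,3,15],
    [0,0,0,0,0,3,15],
  ],
)

```text
clock: 11.95
tool_pos: [476.2, 90.3, 9.8]
tcp_rot: [-3.141, 0.0, 1.678]
force: [-3.5, -2.8, 3.8]
opening: 28.1
grip_force: 20.2
```

Emit:
move_arm(
  steps=[
    [0,0,0,0,0,0,10],
    [0,0,0,0,0,0,10],
    [0,0,0,0,0,0,10],
    [0,0,0,0,0,-1,10],
    [0,0,0,0,0,-2,10],
  ],
  newtons=90,
)

```text
clock: 12.45
tool_pos: [476.2, 90.5, 11.8]
tcp_rot: [-3.141, -0.0, 1.678]
force: [-2.3, 0.8, -0.8]
opening: 26.0
grip_force: 88.1
```

Emit:
move_arm(
  steps=[
    [0,-0.9,0,-0.3,0,-2.2,10],
    [0,-1.8,0,-0.6,0,-4.4,10],
    [0,-2.7,0,-0.9,0,-6.6,10],
    [0,-3.6,0,-1.2,0,-8.8,10],
    [0,-4.5,0,-1.5,0,-11,10],
  ],
)

```text
clock: 12.95
tool_pos: [476.5, 89.1, 23.1]
tcp_rot: [3.141, 0.08, 1.678]
force: [-0.0, -0.1, -0.7]
opening: 25.8
grip_force: 88.2
```

Emit:
move_arm(
  steps=[
    [0,-0.9,0,-0.5,0,-2.2,10],
    [0,-1.8,0,-1.0,0,-4.4,10],
    [0,-2.7,0,-1.5,0,-6.6,10],
    [0,-3.6,0,-2,0,-8.8,10],
    [0,-4.5,0,-2.5,0,-11,10],
  ],
)

```text
clock: 13.45
tool_pos: [476.6, 87.4, 34.2]
tcp_rot: [3.142, 0.158, 1.678]
force: [0.6, -0.2, -1.1]
opening: 25.8
grip_force: 88.2
```

Run:
```python
from h import *
import cv2
s=robot.state();R=Ro.from_euler("xyz",s["tcp_rot"]);print(s["tool_pos"],R.as_matrix().round(3),s["force"],s["moment"]);print("grasp",s["tool_pos"]-19*R.as_matrix()[:,2])
im=snapshot("side")[100:260,220:440];cv2.imwrite("pics/s4.png",cv2.resize(im,None,fx=3.5,fy=3.5))
```

```text
[476.64732495  87.39073115  34.22190441] [[-0.106  0.994  0.017]
 [ 0.982  0.107 -0.157]
 [-0.158  0.    -0.987]] [ 0.63421155 -0.22048893 -1.11837142] [0.01522835 0.00935119 0.02721611]
grasp [476.32522043  90.3685424   52.98433732]
```

View pics/s4.png

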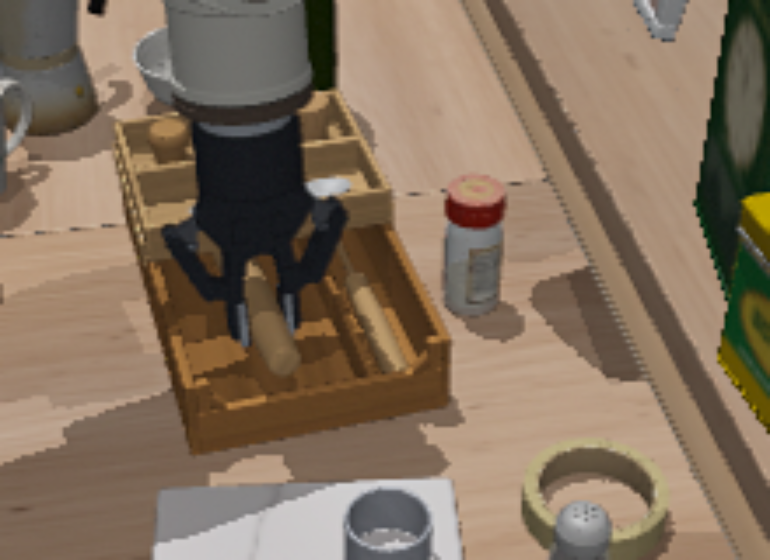

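The pin is clear of the cradles: its tip is up at crop (285,362) and the force equals its weight. Now drawing it along its own axis.

Emit:
move_arm(
  steps=[
    [0,0,0,-8,0,0,10],
    [0,0,0,-18,0,0,10],
    [0,0,0,-30,0,0,10],
    [0,0,0,-42,0,0,10],
    [0,0,0,-54,0,0,10],
  ],
)

```text
clock: 14.0
tool_pos: [482.5, 33.0, 42.7]
tcp_rot: [3.141, 0.157, 1.678]
force: [1.0, -0.3, -1.2]
opening: 26.1
grip_force: 88.2
```

Emit:
move_arm(
  steps=[
    [0,0,0,-12,0,0,10],
    [0,0,0,-24,0,0,10],
    [0,0,0,-36,0,0,10],
    [0,0,0,-48,0,0,10],
    [0,0,0,-56,0,0,10],
  ],
)

```text
clock: 14.5
tool_pos: [488.4, -21.7, 51.4]
tcp_rot: [3.141, 0.157, 1.678]
force: [1.3, 0.9, -1.5]
opening: 26.2
grip_force: 88.2
```

Emit:
move_arm(
  steps=[
    [0,0,0,-12,0,0,10],
    [0,0,0,-24,0,0,10],
    [0,0,0,-36,0,0,10],
    [0,0,0,-48,0,0,10],
    [0,0,0,-60,0,0,10],
  ],
)

```text
clock: 15.0
tool_pos: [494.7, -80.5, 60.8]
tcp_rot: [-3.142, 0.157, 1.678]
force: [0.4, 0.4, -1.3]
opening: 26.2
grip_force: 88.2
```

Run:
```python
from h import *
import cv2
s=robot.state();print(s["tool_pos"],s["tcp_rot"])
im=snapshot("side")[100:300,200:460];cv2.imwrite("pics/s5.png",cv2.resize(im,None,fx=3,fy=3))
```

```text
[494.71246446 -80.53411495  60.75208655] [-3.14157933  0.1569668   1.67817818]
```

View pics/s5.png

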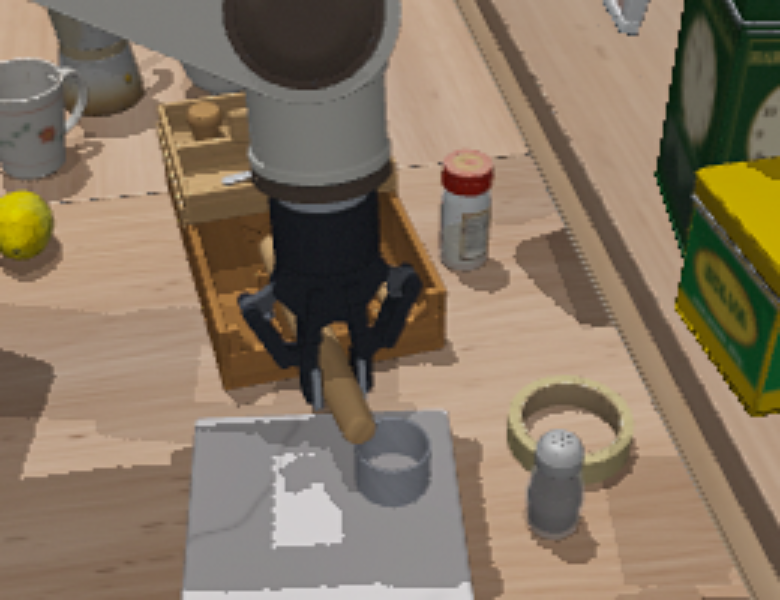

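The pin is out past the caddy edge, above the slab's near edge, and the ring has not moved. Lifting, then levelling and travelling.

Emit:
move_arm(
  steps=[
    [0,0,0,-3,0,-20,10],
    [0,0,0,-6,0,-40,10],
    [0,0,0,-9,0,-59,10],
    [0,0,0,-13,0,-79,10],
    [0,0,0,-13,0,-79,10],
  ],
)

```text
clock: 15.55
tool_pos: [495.8, -80.5, 143.2]
tcp_rot: [3.138, 0.158, 1.678]
force: [0.4, -0.0, -2.1]
opening: 26.1
grip_force: 88.5
```

Emit:
move_arm(
  steps=[
    [0,2,0,0,0,0,10],
    [0,4,0,0,0,0,10],
    [0,6,0,0,0,0,10],
    [0,9,0,0,0,0,10],
    [0,9,0,0,0,0,10],
  ],
)

```text
clock: 16.05
tool_pos: [494.5, -80.8, 139.8]
tcp_rot: [-3.141, -0.002, 1.677]
force: [-0.7, -0.9, -0.6]
opening: 26.1
grip_force: 88.5
```

Run:
```python
from h import *
cmd((480,-241.6,99),down(.107+np.pi/2))
```

```text
turn [-0.  -0.1 -0.1] shift [-158.5  -31.4   40.6] clock 16.05
```

Emit:
move_arm(
  steps=[
    [0,0,0,-25,-5,0,10],
    [0,0,0,-60,-12,0,10],
    [0,0,0,-95,-19,0,10],
    [0,0,0,-130,-26,10,10],
    [0,0,0,-158,-31,20,10],
  ],
)

```text
clock: 16.55
tool_pos: [480.4, -242.2, 120.0]
tcp_rot: [-3.141, 0.002, 1.678]
force: [-0.7, -0.0, -2.0]
opening: 25.9
grip_force: 88.5
```

Emit:
move_arm(
  steps=[
    [0,0,0,0,0,5,10],
    [0,0,0,0,0,10,10],
    [0,0,0,0,0,15,10],
    [0,0,0,0,0,20,10],
    [0,0,0,0,0,20,10],
  ],
)

```text
clock: 17.05
tool_pos: [480.7, -239.6, 100.1]
tcp_rot: [-3.141, -0.0, 1.679]
force: [-0.3, 0.2, -0.7]
opening: 25.9
grip_force: 88.5
```

Run:
```python
from h import *
import cv2
cmd((480,-241.6,99),down(.107+np.pi/2))
s=robot.state();R=Ro.from_euler("xyz",s["tcp_rot"]).as_matrix();g=s["tool_pos"]-19*R[:,2]
print("pred ends a,b",proj("side",[g+R[:,0]*210,g-R[:,0]*60]))
im=snapshot("side")[100:400,180:480];cv2.imwrite("pics/s6.png",cv2.resize(im,None,fx=2,fy=2));a=im
b=snapshot("top")[110:290,200:440];cv2.imwrite("pics/mix.png",np.hstack([cv2.resize(a,(400,400)),cv2.resize(b,(400,300)) if 0 else cv2.copyMakeBorder(cv2.resize(b,(400,300)),0,100,0,0,0)]))
print("pred top",proj("top",[g+R[:,0]*210,g-R[:,0]*60]))
```

```text
turn [-0.  -0.   0.1] shift [-1.9 -0.9  1.1] clock 17.05
pred ends a,b [[291.50834306 201.13409686]
 [326.03135751 295.80866329]]
pred top [[324.59619836 222.42140884]
 [414.96345353 213.48151766]]
```

View pics/mix.png

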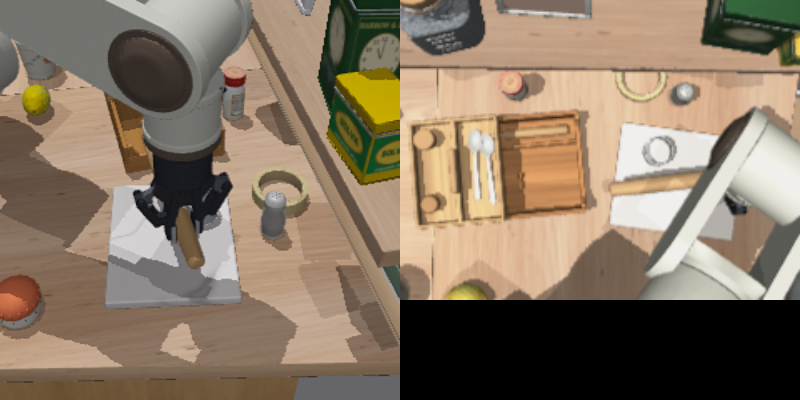

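The pin hangs level over the slab's middle: both visible ends are within about 2 px of prediction. The caddy is at its far stop and the bystanders are in place.

Emit:
move_arm(
  steps=[
    [0,0,0,0,0,0,10],
    [0,0,0,0,0,0,10],
    [0,0,0,0,0,0,10],
    [0,0,0,0,0,0,10],
    [0,0,0,0,0,0,10],
  ],
)

```text
clock: 17.65
tool_pos: [480.8, -240.4, 100.7]
tcp_rot: [3.142, -0.0, 1.678]
force: [0.1, 0.4, -1.6]
opening: 25.8
grip_force: 88.5
```

```bash
python3 -c "
from workcell import robot
print(robot.state()['tool_pos'],robot.close_job())"
```

```text
the job is handed in; nothing more can be done
[ 480.79335708 -240.44651051  100.68352273] None
```

I handed the job in at about 17.7 s: the caddy is at its stop at the left end of the tray, and the gripper holds the pin level about 10 cm above the middle of the slab, with nothing else seen to have moved; the verdict was not shown.

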